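# Feel the gel-casting clamp's gap with a wedge gauge

## Task

First lift the dust cover off the gel-casting clamp and set it down flat, lengthwise and fully inside the taped outline on the bench. Then take the wedge gauge (tall handle, tapered blade) from the rack and slide its blade upright down between the clamp's two plates, near their middle, until it drags snugly against both, without forcing it or sinking it to the handle. Finish while still holding the gauge still at that depth in the gripper; leave the comb and everything else on the bench where it is.

Things in the scene. Friction and masses are not known exactly. Their poses are not given: they have to be found in the camera images.
- cover_grip (a point): Grey dust cover lying across the clamp's posts: slab 56 (x) x 124 (y) x 8 mm with an upright grip bar 14 (x) x 50 (y) x 34 mm tall on its middle; 0.1 to 0.2 kg. Point: centre of the bar, 25 mm above the slab's underside. z up; y along the slab and the bar; pinch the bar across x (14 mm).
- spot_mid (a point): Parking spot: a flat grey tape outline on the bench, inside 95 (x) x 160 (y) mm, tape 8 mm wide and of no height. Point: its centre on the bench; y along its long side. It may lie to the left or the right of the clamp.
- clamp: Gel-casting clamp, fixed to the bench: white base 100 (x) x 140 (y) x 20 mm, white posts at y = +58 and -58 mm (12 mm thick, 50 mm deep, tops 124 mm above the bench), the two upright plates between them. Origin: centre of its underside; axes as mouth.
- mouth (a point): Point midway between the clamp's plates at the top of their straight gap, 110 mm above the bench; z up, x across the gap (the blade's thickness), y along it. The gap runs 90 mm straight down from there; above it both plates flare outward, 5.6 mm each, up to 122 mm height. Gap at rest 4.5 to 7.5 mm, different each time and not told; its true middle lies 0 to 1.5 mm from the point towards +x.
- plate_a: The -x plate of the clamp: upright, aluminium, 85 mm wide (y), 6 mm thick, rigid on a cradle; with the other plate it floats up to 12 mm along x on a weak spring (0.15 N per mm), so the gap centres itself on a blade. Origin at the centre of the clamp's underside.
- plate_b: The +x plate of the clamp: same size, with two short springs behind it; it gives way from a blade at about 5 N per mm. Origin near the centre of the clamp's underside, moved outward with the plate.
- gauge_grip (a point): Wedge gauge hanging upright in one of the rack's two slots. Tall black block handle 18 (x) x 46 (y) x 42 mm tall over a steel blade; 0.08 to 0.17 kg. Point: centre of the handle, 101 mm above the blade's lower edge. z up; pinch across x (18 mm). Handle underside rests on the rack top, 100 mm above the bench; lift it 85 mm or more to clear. Handle taller and narrower than the comb's.
- gauge_tip (a point): Middle of the gauge blade's lower edge, 101 mm below gauge_grip. The blade is 36 mm wide (y), 80 mm long and tapers evenly, both faces alike, from 10.6 mm thick (x) under the handle to 3 mm at this edge. z up along the blade.
- gauge: The gauge itself, origin and axes as gauge_tip. Pushed slowly down it begins to drag when its thickness reaches the gap, 15 to 50 mm below the mouth point; the drag then grows about 0.4 N per mm: some 3 to 6 N of resistance while sliding is snug (each plate pressing some 2 to 5 N); 9 N or more is too tight.
- cover: The dust cover itself; origin at the middle of its underside, axes as cover_grip.
- comb: Comb, not needed: hangs in the other slot of the rack, 90 mm from the gauge along the rack; low wide black bar handle 18 x 66 x 18 mm over a white toothed blade; origin at its lower end, 60 mm below the handle's underside, which rests on the rack top 100 mm above the bench.
- rack: White rack, fixed: top plate 60 (x) x 200 (y) mm at 100 mm height with two slots (at y = +45 and -45 mm), open in front and behind. Origin: centre of its underside. Left or right of the clamp.
- timer1: Bystander: orange hand timer 70 x 62 x 20 mm; origin at its underside.
- timer2: Bystander: a second orange hand timer, same size.
- beaker: Bystander: glass beaker 60 mm wide, 70 mm tall; origin at its underside.
- jar: Bystander: white jar with black cap, 60 mm wide, 90 mm tall.
- marker: Bystander: white marker pen with a red cap, 135 mm long, lying on the bench; origin at its underside in the middle.
- tipbox: Bystander: closed blue box 85 x 120 x 50 mm; origin at its underside.
Not all that is in view belongs to the job. What is shaped like the cover but orange is not meant.

How it is judged:
By the outcome, as a careful person would: the job done as asked, in the order asked, and still so for the second after the job is handed in, while the arm keeps its last pose, push and grip.
It also fails if it takes over 61 s, if anything falls off the work surface, if the arm or the gripper's body presses on something with over 40 N, if the wrist force passes 120 N, or if a joint passes its speed limit or range.

## Robot

A 6-joint arm with a two-finger parallel gripper is mounted at the origin on the work surface. World frame = base frame: x ahead of the robot, y to its left, z up, the work surface at z = 0. Lengths are in m, angles in rad, forces in N, time in s.
With the tool pointing down it reaches from about 0.35 to 0.775 m from the base axis. Payload 5.5 kg.
Tool frame: the origin (TCP) lies at the very end of the fingers, on their centre line; the grasp point (between the pads) lies 19 mm behind it; x points along the fingers, y is the direction in which the jaws open and shut, and the axes are right-handed (so a half turn about x gives the same grasp; the last joint's range is limited). The gripper opens to 85 mm and grips with 20 to 120 N. Pads are 22 mm wide; open, the fingers measure 114 mm over their backs; the gripper's body (76 mm by 85 mm) begins 54 mm behind the grasp point. The pads swing forward as they close: fully open they stand 13 mm farther back than shut.
Start: joints at [-1.452, 0.313, 0.046, 1.304, 0, 1.431], TCP at [0.147, -0.556, 0.231] pointing down, gripper open.
Joint ranges: [-2.76, 2.76], [-0.86, 1.69], [-1.03, 1.26], [-2.2, 2.34], [-1.47, 1.5], [-3.14, 3.14]. Speed limits (rad/s): [2.57, 2.57, 3.14, 3.14, 3.14, 3.14].

## Interface

Orientations are given as a unit quaternion [w, x, y, z].
In Python, from workcell import env gives the robot as it stands.
- The arm moves only by the tool drive_tool, never from a script. Its argument "plan" is a list that holds one entry, the list of rows, each a list of 7 numbers: the shift along the tool's x, y, z in cm, then the turn, a rotation vector about the tool's x, y, z in degrees, then the opening, from 0 (shut) to 1 (fully open). In form: [[[tx, ty, tz, wx, wy, wz, fingers], ...]]. A call has exactly 5 rows; each row shifts and turns the commanded pose from where the row before left it, along the tool's axes as they then stand; what a row does not reach is not made up. A row lasts 1/12 s, in which the tool goes at most 41.7 mm and 7.16 degrees, less where a joint would pass 70% of its speed; a pose out of reach is approached as far as the arm can. A call with a gripper value outside its range is refused whole. The fingers move at their own pace and stop on an object; "squeeze" is the grip in N (left out, the last holds). Time passes only in rows, so rows that do not move let the fingers close, or fill a call up. It gives the time, the measured TCP pose, the force and the opening at its end, in the units of the state.
- env.get_state(): the state, without advancing time (a new reading comes with each control period).
- env.read_camera(name): name is "scene" or "top"; returns the picture (384x512x3 uint8, red, green, blue); there is no depth.
- env.camera_model(name): a dict with "camera_matrix" (3x3 intrinsics, pixels), "camera_from_world" (4x4, takes a point from world to camera coordinates). Camera axes: x right, y down, z forward; pixel columns grow to the right and rows downward; lengths in m; the calibration is good to about 2 mm. A picture is of the moment at which its call begins. camera_model takes no time and is no camera call.
- env.hand_in(): hands the job in, once; it reports no verdict.
The state is a dict: "clock": time; "joint_pos": joint angles; "qvel": joint speeds; "tau": joint torques, N m; "tcp_pos": TCP position; "orientation": TCP orientation; "wrist_force": force on the tool from outside, world axes, zero at the start; "ft_torque": the same for the moment, N m; "finger_gap": finger opening in m.
Only numpy, scipy, OpenCV 4.12 (cv2) and the standard library are available. Lean on these libraries where they do the work, as an engineer would, in place of code of your own. Each camera call takes 0.05 s, during which the arm holds its last target.

## Working session

There is one attempt and no reset: what is moved stays moved. The work goes in short steps, Python scripts to look and compute and a tool call to move; the robot and the scene stay as the last step left them, time stands still between calls to the robot, and variables do not carry over. Pictures are saved under pics/ and viewed, and the job is handed in when it is done.

Besides the shell and the picture viewer there is one more tool, called after "Call:" as name(argument=value, ...) on one line, values as JSON. drive_tool: Moves the arm, as the interface text tells. Its arguments: {"type":"object","properties":{"plan":{"type":"array","items":{"type":"array","items":{"type":"array","items":{"type":"number"}}}},"squeeze":{"type":"number"}},"required":["plan"]}

```bash
ls; mkdir -p pics; python3 - <<'E'
from workcell import env
import cv2
print(env.get_state())
for n in("scene","top"):
    im=env.read_camera(n); cv2.imwrite(f"pics/{n}0.png",im[:,:,::-1]); m=env.camera_model(n); print(n,m)
E
```

```text
pics
{'clock': 0.0, 'joint_pos': array([-1.45158412e+00,  3.13996462e-01,  4.49883902e-02,  1.30359351e+00,
       -1.08930449e-05,  1.43120538e+00]), 'qvel': array([ 0.00062098, -0.0018358 ,  0.00097759, -0.0002138 ,  0.00153702,
       -0.00373472]), 'tau': array([-6.39149202e-04, -4.80628288e+01,  2.98532760e+01,  1.92880025e-02,
       -2.07450248e-04,  2.15816613e-05]), 'tcp_pos': array([ 0.14708815, -0.55534738,  0.23041496]), 'orientation': array([ 0.09060729,  0.70119723,  0.09188381, -0.70119193]), 'wrist_force': array([ 0.11274873, -1.06828298,  0.17495899]), 'ft_torque': array([ 0.01698114,  0.0218083 , -0.0491551 ]), 'finger_gap': 0.08523676755801629}
scene {'camera_matrix': array([[348.95813313,   0.        , 258.91954018],
       [  0.        , 348.95813313, 193.87009402],
       [  0.        ,   0.        ,   1.        ]]), 'camera_from_world': array([[ 0.03506883,  0.99912424,  0.02282392, -0.05831786],
       [ 0.64233679, -0.00503802, -0.76640594, -0.28348495],
       [-0.76561976,  0.0415376 , -0.64195094,  1.42459763],
       [ 0.        ,  0.        ,  0.        ,  1.        ]])}
top {'camera_matrix': array([[418.98807993,   0.        , 249.8278819 ],
       [  0.        , 418.98807993, 188.76284048],
       [  0.        ,   0.        ,   1.        ]]), 'camera_from_world': array([[ 0.01811871, -0.99975663,  0.01258504, -0.00619818],
       [-0.9812786 , -0.02019486, -0.19153191,  0.57673811],
       [ 0.19173945, -0.00887912, -0.9814057 ,  1.07480037],
       [ 0.        ,  0.        ,  0.        ,  1.        ]])}
```

View pics/scene0.png

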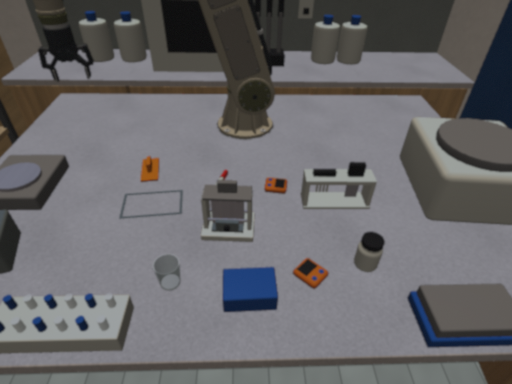

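View pics/top0.png

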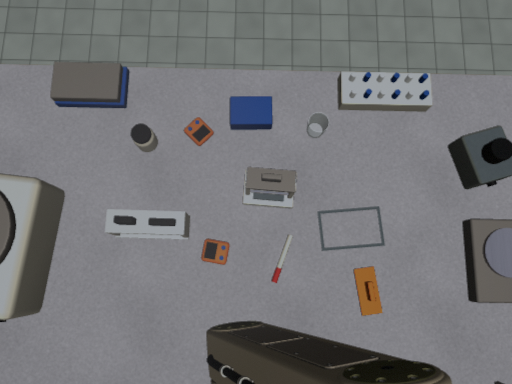

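```bash
cat > h.py <<'E'
import numpy as np, cv2
from workcell import env
def cm(n): m=env.camera_model(n); return m["camera_matrix"],m["camera_from_world"]
def ray(n,u,v):
    K,T=cm(n); R=T[:3,:3];t=T[:3,3]
    return -R.T@t, R.T@np.linalg.inv(K)@np.array([u,v,1.])
def onz(n,u,v,z):
    o,d=ray(n,u,v); return o+d*(z-o[2])/d[2]
def proj(n,p):
    K,T=cm(n); q=K@(T[:3,:3]@np.asarray(p)+T[:3,3]); return q[:2]/q[2]
def crop(src,dst,x0,y0,x1,y1,k):
    im=cv2.imread(src)[y0:y1,x0:x1]; cv2.imwrite(dst,cv2.resize(im,None,fx=k,fy=k,interpolation=cv2.INTER_CUBIC))
E
python3 - <<'E'
from h import *
a=cv2.imread("pics/top0.png"); b=cv2.imread("pics/scene0.png")
def c(im,x0,y0,k,w,h):
    return cv2.resize(im[y0:y0+h,x0:x0+w],None,fx=k,fy=k,interpolation=cv2.INTER_CUBIC)
# each tile 400x300
t=np.vstack([np.hstack([c(a,235,150,5,80,60),c(a,100,190,4,100,75)]),np.hstack([c(a,310,195,5,80,60),c(b,190,165,5,80,60)])])
cv2.imwrite("pics/z0.png",t)
cv2.imwrite("pics/z1.png",np.hstack([c(b,297,155,5,80,60),c(b,110,180,5,80,60)]))
E
```

```text
(no output)
```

View pics/z0.png

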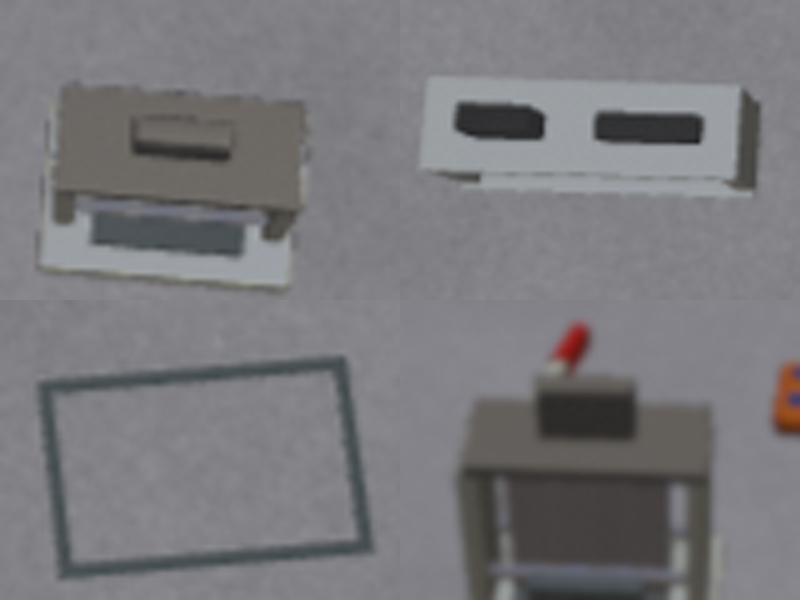

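View pics/z1.png

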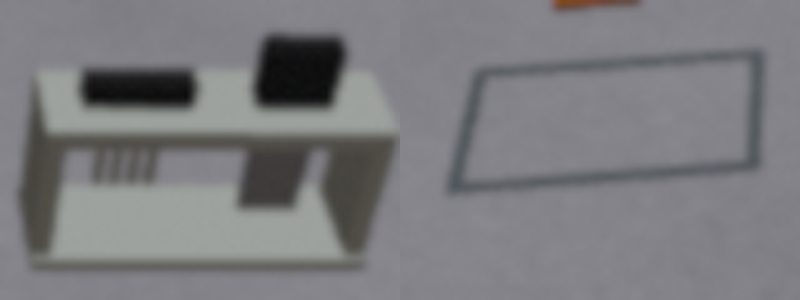

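```bash
python3 - <<'E'
from h import *
def w(X,Y,ox,oy,k,tx,ty,z,n="top"): return onz(n,ox+(X-tx+.5)/k-.5,oy+(Y-ty+.5)/k-.5,z)
def rep(name,P):
    P=np.array(P); c=P.mean(0); e=[np.linalg.norm(P[i]-P[i-1])*1e3 for i in range(4)]
    l=(P[1]-P[0])+(P[2]-P[3]); s=(P[0]-P[3])+(P[1]-P[2])
    print(name,c.round(4),np.round(e,1),"long dir yaw",np.degrees(np.arctan2(l[1],l[0])).round(1),"short",np.degrees(np.arctan2(s[1],s[0])).round(1))
rep("slab",[w(*p,235,150,5,0,0,.132) for p in[(62,85),(305,102),(298,210),(55,192)]])
rep("base",[w(*p,235,150,5,0,0,.02) for p in[(50,85),(308,105),(290,287),(40,268)]])
rep("rack",[w(*p,100,190,4,400,0,.1) for p in[(428,78),(742,88),(740,178),(420,168)]])
rep("spot",[w(*p,310,195,5,0,300,0) for p in[(43,385),(343,361),(368,547),(65,573)]])
rep("gaugehandle",[w(*p,100,190,4,400,0,.142) for p in[(456,103),(545,107),(545,139),(456,135)]])
K=["slab bar top"]; rep("bar",[w(*p,235,150,5,0,0,.166) for p in[(133,116),(233,122),(231,150),(132,145)]])
E
```

```text
slab [ 0.5881 -0.0464  0.132 ] [ 55.5 123.7  56.  122.5] long dir yaw -93.0 short -3.1
base [ 0.5907 -0.0488  0.02  ] [104.4 145.6 104.2 138.7] long dir yaw -93.3 short -3.8
rack [0.4776 0.2697 0.1   ] [ 57.5 200.5  57.4 202.2] long dir yaw -90.7 short 0.6
spot [ 0.4826 -0.2789  0.    ] [105.1 170.6 104.5 169.6] long dir yaw -84.2 short 5.6
gaugehandle [0.4762 0.31   0.142 ] [19.7 54.5 19.7 54.3] long dir yaw -91.5 short 4.3
bar [ 0.5875 -0.0454  0.166 ] [14.6 49.1 14.1 48.4] long dir yaw -92.0 short -2.5
```

```bash
cat >> h.py <<'E'
from scipy.spatial.transform import Rotation as R
def st(): 
    s=env.get_state(); q=s["orientation"]; return s,np.array(s["tcp_pos"]),R.from_quat(np.roll(q,-1))
def axes():
    s,p,r=st(); M=r.as_matrix(); print("t",round(s["clock"],2),"tcp",p.round(4),"x",M[:,0].round(3),"y",M[:,1].round(3),"z",M[:,2].round(3),"F",np.round(s["wrist_force"],2),"gap",round(s["finger_gap"],4),"j",np.round(s["joint_pos"],2))
def go(target,yaw):  # yaw deg of tool y axis
    s,p,r=st(); M=r.as_matrix(); y=np.radians(yaw)
    Y=np.array([np.cos(y),np.sin(y),0]);X=np.array([0,0,-1.]);Z=np.cross(X,Y)
    D=np.column_stack([X,Y,Z]); rv=(r.inv()*R.from_matrix(D)).as_rotvec()
    d=np.asarray(target)-p
    print("turn deg",np.degrees(rv).round(2),"shift cm: now-axes",(M.T@d*100).round(2),"target-axes",(D.T@d*100).round(2))
E
python3 - <<'E'
from h import *
axes(); go([.587,-.046,.25],-3); go([.587,-.046,.25],177)
E
```

```text
t 0.1 tcp [ 0.1471 -0.5554  0.2305] x [-0.     0.002 -1.   ] y [ 0.256 -0.967 -0.002] z [-0.967 -0.256 -0.   ] F [-0.33  0.08 -0.57] gap 0.0855 j [-1.45  0.31  0.05  1.3  -0.    1.43]
turn deg [-7.217e+01 -7.000e-02  7.000e-02] shift cm: now-axes [ -1.88 -37.99 -55.56] target-axes [ -1.95  41.27 -53.17]
turn deg [1.0783e+02 8.0000e-02 7.0000e-02] shift cm: now-axes [ -1.88 -37.99 -55.56] target-axes [ -1.95 -41.27  53.17]
```

Call:
drive_tool(plan=[[[0, 0, -3.6, -3.6, 0, 0, 1], [0, 0, -3.6, -3.6, 0, 0, 1], [0, 0, -3.6, -3.6, 0, 0, 1], [0, 0, -3.6, -3.6, 0, 0, 1], [0, 0, -3.6, -3.6, 0, 0, 1]]])

```text
clock: 0.52
tcp_pos: [0.3146, -0.4879, 0.2307]
orientation: [-0.2, -0.678, -0.201, 0.678]
wrist_force: [0.4, -0.3, -0.5]
finger_gap: 0.0854
```

Call:
drive_tool(plan=[[[0, 0, -3.6, -3.6, 0, 0, 1], [0, 0, -3.6, -3.6, 0, 0, 1], [0, 0, -3.6, -3.6, 0, 0, 1], [0, 0, -3.6, -3.6, 0, 0, 1], [0, 0, -3.6, -3.6, 0, 0, 1]]])

```text
clock: 0.93
tcp_pos: [0.4518, -0.372, 0.2307]
orientation: [-0.304, -0.638, -0.305, 0.638]
wrist_force: [0.2, -0.4, -1.1]
finger_gap: 0.0855
```

Call:
drive_tool(plan=[[[0, 0, -3.6, -3.6, 0, 0, 1], [0, 0, -3.6, -3.6, 0, 0, 1], [0, 0, -3.6, -3.6, 0, 0, 1], [0, 0, -3.6, -3.6, 0, 0, 1], [0, 0, -3.6, -3.6, 0, 0, 1]]])

```text
clock: 1.35
tcp_pos: [0.5463, -0.2196, 0.2307]
orientation: [-0.4, -0.583, -0.401, 0.583]
wrist_force: [-0.0, -0.3, 0.1]
finger_gap: 0.0851
```

```bash
python3 - <<'E'
from h import *
axes(); go([.587,-.046,.18],-3)
E
```

```text
t 1.35 tcp [ 0.5463 -0.2196  0.2307] x [-0.001  0.    -1.   ] y [ 0.934 -0.358 -0.001] z [-0.358 -0.934 -0.   ] F [-0.05 -0.26  0.09] gap 0.0851 j [-0.52  0.34  0.08  1.31 -0.    1.42]
turn deg [-1.799e+01 -1.000e-02  4.000e-02] shift cm: now-axes [  5.07  -2.42 -17.67] target-axes [  5.07   3.16 -17.55]
```

Call:
drive_tool(plan=[[[0, 0.07, -3.58, -3.6, 0, 0, 1], [0, 0.07, -3.58, -3.6, 0, 0, 1], [0, 0.07, -3.58, -3.6, 0, 0, 1], [0, 0.07, -3.58, -3.6, 0, 0, 1], [0, 0.07, -3.58, -3.6, 0, 0, 1]]])

```text
clock: 1.77
tcp_pos: [0.5922, -0.0473, 0.2306]
orientation: [-0.487, -0.513, -0.487, 0.513]
wrist_force: [1.1, -0.7, -0.5]
finger_gap: 0.0853
```

```bash
python3 - <<'E'
from h import *
axes(); go([.5878,-.0457,.138],-3)
im=env.read_camera("scene"); cv2.imwrite("pics/s1.png",im[:,:,::-1]); im=env.read_camera("top"); cv2.imwrite("pics/t1.png",im[:,:,::-1])
crop("pics/s1.png","pics/s1c.png",170,120,290,250,4)
crop("pics/t1.png","pics/t1c.png",90,150,210,260,6)
E
```

```text
t 1.77 tcp [ 0.5922 -0.0473  0.2306] x [-0.001  0.    -1.   ] y [ 0.999 -0.052 -0.001] z [-0.052 -0.999 -0.   ] F [ 1.12 -0.67 -0.47] gap 0.0853 j [-0.21  0.35  0.1   1.32 -0.    1.41]
turn deg [ 0.01 -0.01  0.05] shift cm: now-axes [ 9.26 -0.44 -0.14] target-axes [ 9.26 -0.45 -0.14]
```

View pics/s1c.png

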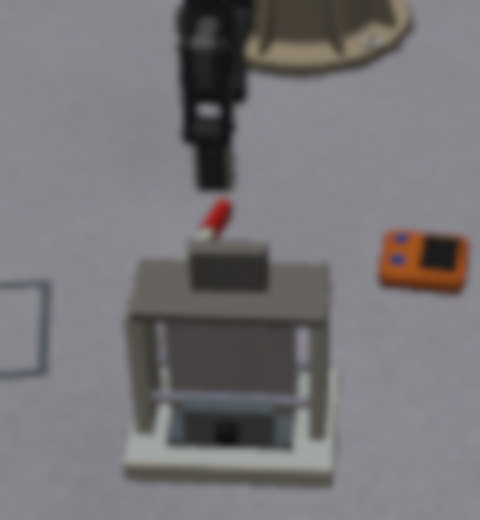

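View pics/t1c.png

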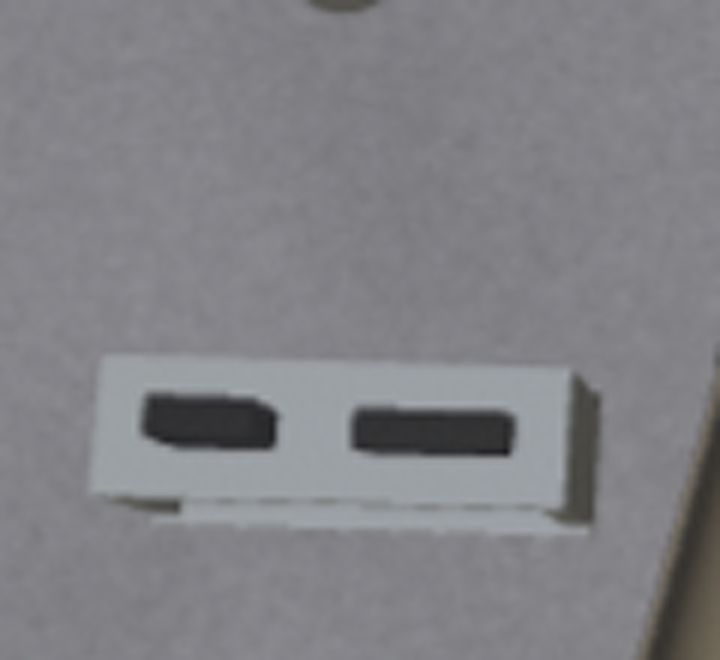

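Call:
drive_tool(plan=[[[1, -0.45, -0.14, 0, 0, 0, 1], [2.5, 0, 0, 0, 0, 0, 1], [2.5, 0, 0, 0, 0, 0, 1], [2.3, 0, 0, 0, 0, 0, 1], [1, 0, 0, 0, 0, 0, 1]]])

```text
clock: 2.28
tcp_pos: [0.5854, -0.0476, 0.1347]
orientation: [-0.484, -0.513, -0.487, 0.515]
wrist_force: [-0.6, 0.6, 0.2]
finger_gap: 0.0853
```

Call:
drive_tool(plan=[[[0, 0, 0, 0, 0, 0, 0], [0, 0, 0, 0, 0, 0, 0], [0, 0, 0, 0, 0, 0, 0], [0, 0, 0, 0, 0, 0, 0], [0, 0, 0, 0, 0, 0, 0]]], squeeze=40)

```text
clock: 2.7
tcp_pos: [0.5886, -0.0477, 0.1398]
orientation: [0.487, 0.514, 0.485, -0.513]
wrist_force: [-0.1, 0.2, -0.5]
finger_gap: 0.026
```

Call:
drive_tool(plan=[[[0, 0, 0, 0, 0, 0, 0], [0, 0, 0, 0, 0, 0, 0], [0, 0, 0, 0, 0, 0, 0], [0, 0, 0, 0, 0, 0, 0], [0, 0, 0, 0, 0, 0, 0]]])

```text
clock: 3.12
tcp_pos: [0.5885, -0.0476, 0.1396]
orientation: [0.487, 0.514, 0.485, -0.513]
wrist_force: [0.2, -0.6, 5.6]
finger_gap: 0.0135
```

Call:
drive_tool(plan=[[[-0.5, 0, 0, 0, 0, 0, 0], [-1, 0, 0, 0, 0, 0, 0], [-1, 0, 0, 0, 0, 0, 0], [-1.5, 0, 0, 0, 0, 0, 0], [-1, 0, 0, 0, 0, 0, 0]]])

```text
clock: 3.53
tcp_pos: [0.5879, -0.0474, 0.1902]
orientation: [0.486, 0.514, 0.486, -0.513]
wrist_force: [0.1, -0.6, -0.9]
finger_gap: 0.0133
```

```bash
python3 - <<'E'
from h import *
axes(); go([.4826,-.2789,.1],5.7)
im=env.read_camera("scene"); cv2.imwrite("pics/s2.png",im[:,:,::-1]); im=env.read_camera("top"); cv2.imwrite("pics/t2.png",im[:,:,::-1])
crop("pics/s2.png","pics/s2c.png",170,120,290,250,4)
E
```

```text
t 3.53 tcp [ 0.5879 -0.0474  0.1902] x [ 0.001 -0.    -1.   ] y [ 0.998 -0.055  0.001] z [-0.055 -0.998  0.   ] F [ 0.13 -0.64 -0.89] gap 0.0133 j [-0.22  0.35  0.    1.22 -0.    1.41]
turn deg [-8.86  0.02 -0.06] shift cm: now-axes [ 9.01 -9.25 23.69] target-axes [  9.02 -12.78  21.99]
```

View pics/s2c.png

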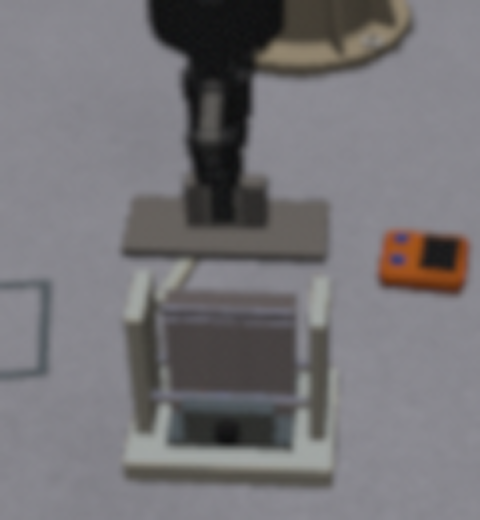

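Call:
drive_tool(plan=[[[0, -0.6, 1.2, -1.8, 0, 0, 0], [0, -1.1, 2.4, -1.8, 0, 0, 0], [0, -1.5, 3, -1.8, 0, 0, 0], [0, -1.5, 3, -1.7, 0, 0, 0], [0, -1.5, 3, -1.7, 0, 0, 0]]])

```text
clock: 4.05
tcp_pos: [0.5268, -0.175, 0.1878]
orientation: [0.524, 0.474, 0.525, -0.474]
wrist_force: [0.0, -0.5, -1.9]
finger_gap: 0.0134
```

```bash
python3 - <<'E'
from h import *
axes(); go([.4826,-.2789,.1],5.7); d=onz("top",368,267,.008); print(d)
crop("pics/t2.png","pics/t2c.png",230,140,330,220,6)
E
```

```text
t 4.05 tcp [ 0.5268 -0.175   0.1878] x [-0.001  0.    -1.   ] y [ 0.995  0.101 -0.001] z [ 0.101 -0.995 -0.   ] F [ 0.01 -0.55 -1.86] gap 0.0134 j [-0.47  0.29 -0.09  1.19 -0.    1.  ]
turn deg [ 0.08 -0.02  0.04] shift cm: now-axes [ 8.78 -5.44  9.89] target-axes [ 8.78 -5.43  9.9 ]
[ 0.37551901 -0.32140838  0.008     ]
```

Call:
drive_tool(plan=[[[0, -1.5, 2.7, 0, 0, 0, 0], [1, -1.5, 2.7, 0, 0, 0, 0], [2, -1.4, 2.7, 0, 0, 0, 0], [2, -0.7, 1.3, 0, 0, 0, 0], [2, -0.33, 0.5, 0, 0, 0, 0]]])

```text
clock: 4.47
tcp_pos: [0.4825, -0.281, 0.1174]
orientation: [0.524, 0.476, 0.523, -0.476]
wrist_force: [-0.0, 0.7, -1.4]
finger_gap: 0.0134
```

Call:
drive_tool(plan=[[[1.8, 0, 0, 0, 0, 0, 0], [1.5, 0, 0, 0, 0, 0, 0], [1, 0, 0, 0, 0, 0, 0], [0, 0, 0, 0, 0, 0, 0], [0, 0, 0, 0, 0, 0, 0]]])

```text
clock: 4.88
tcp_pos: [0.4832, -0.2779, 0.0749]
orientation: [0.524, 0.475, 0.524, -0.475]
wrist_force: [-0.2, -1.2, -0.2]
finger_gap: 0.0133
```

```bash
python3 - <<'E'
from h import *
axes(); go([.4826,-.2789,.0165],5.7)
im=env.read_camera("scene"); cv2.imwrite("pics/s3.png",im[:,:,::-1]); im=env.read_camera("top"); cv2.imwrite("pics/t3.png",im[:,:,::-1])
a=cv2.imread("pics/t3.png")[150:270,300:420];b=cv2.imread("pics/s3.png")[130:250,90:210]
cv2.imwrite("pics/c3.png",cv2.resize(np.hstack([a,b]),None,fx=3.3,fy=3.3,interpolation=cv2.INTER_CUBIC))
E
```

```text
t 4.88 tcp [ 0.4832 -0.2779  0.0749] x [-0.001  0.001 -1.   ] y [ 0.995  0.098 -0.001] z [ 0.098 -0.995 -0.001] F [-0.17 -1.2  -0.23] gap 0.0133 j [-0.67  0.38 -0.26  0.93 -0.    0.81]
turn deg [-0.06 -0.05  0.06] shift cm: now-axes [ 5.84 -0.07  0.1 ] target-axes [ 5.84 -0.07  0.09]
```

View pics/c3.png

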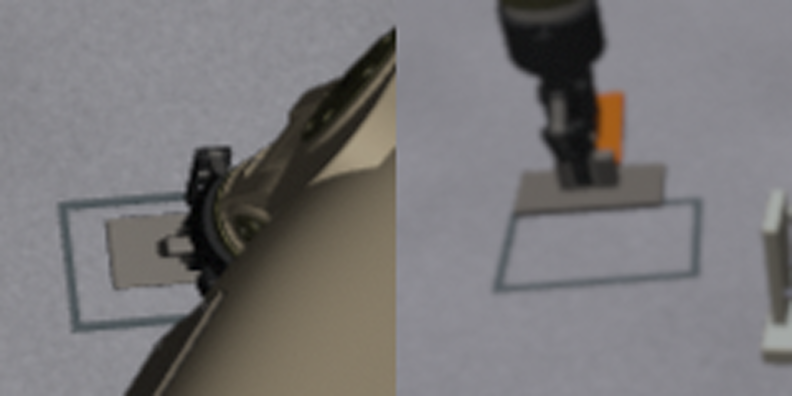

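View pics/t2c.png

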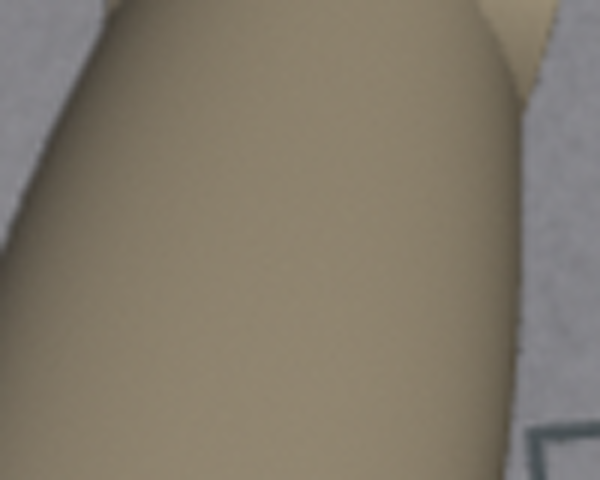

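Call:
drive_tool(plan=[[[1.5, 0, 0.05, 0, 0, 0, 0], [1.5, 0, 0.05, 0, 0, 0, 0], [1.2, 0, 0, 0, 0, 0, 0], [0.6, 0, 0, 0, 0, 0, 0], [0.3, 0, 0, 0, 0, 0, 0]]])

```text
clock: 5.4
tcp_pos: [0.4838, -0.2792, 0.0243]
orientation: [0.524, 0.475, 0.524, -0.475]
wrist_force: [0.3, 0.3, 0.0]
finger_gap: 0.0137
```

Call:
drive_tool(plan=[[[0.2, 0, 0, 0, 0, 0, 0], [0.15, 0, 0, 0, 0, 0, 0], [0.1, 0, 0, 0, 0, 0, 0], [0.1, 0, 0, 0, 0, 0, 0], [0.1, 0, 0, 0, 0, 0, 0]]])

```text
clock: 5.82
tcp_pos: [0.4839, -0.2795, 0.0182]
orientation: [0.524, 0.475, 0.524, -0.475]
wrist_force: [-0.2, -0.8, -0.7]
finger_gap: 0.0133
```

Call:
drive_tool(plan=[[[0.05, 0, 0, 0, 0, 0, 0], [0.05, 0, 0, 0, 0, 0, 0], [0.05, 0, 0, 0, 0, 0, 0], [0.05, 0, 0, 0, 0, 0, 0], [0, 0, 0, 0, 0, 0, 0]]])

```text
clock: 6.23
tcp_pos: [0.4836, -0.2793, 0.0157]
orientation: [0.524, 0.475, 0.524, -0.475]
wrist_force: [0.1, -0.5, -0.7]
finger_gap: 0.0134
```

Call:
drive_tool(plan=[[[0.05, 0, 0, 0, 0, 0, 0], [0.05, 0, 0, 0, 0, 0, 0], [0.05, 0, 0, 0, 0, 0, 0], [0.05, 0, 0, 0, 0, 0, 0], [0, 0, 0, 0, 0, 0, 0]]])

```text
clock: 6.65
tcp_pos: [0.4836, -0.2793, 0.0155]
orientation: [0.524, 0.475, 0.524, -0.475]
wrist_force: [-4.6, 2.8, 13.7]
finger_gap: 0.0133
```

Call:
drive_tool(plan=[[[-0.15, 0, 0, 0, 0, 0, 0], [0, 0, 0, 0, 0, 0, 0.6], [0, 0, 0, 0, 0, 0, 0.6], [0, 0, 0, 0, 0, 0, 0.6], [0, 0, 0, 0, 0, 0, 0.6]]])

```text
clock: 7.07
tcp_pos: [0.4836, -0.2793, 0.015]
orientation: [0.524, 0.475, 0.524, -0.475]
wrist_force: [-0.3, 0.7, -0.2]
finger_gap: 0.051
```

Call:
drive_tool(plan=[[[0, 0, 0, 0, 0, 0, 0.6], [-0.5, 0, 0, 0, 0, 0, 0.6], [-2, 0, 0, 0, 0, 0, 0.6], [-4, 0, 0, 0, 0, 0, 0.6], [-4, 0, 0, 0, 0, 0, 0.6]]])

```text
clock: 7.48
tcp_pos: [0.4822, -0.2782, 0.1202]
orientation: [0.522, 0.475, 0.525, -0.475]
wrist_force: [0.6, -0.9, 0.6]
finger_gap: 0.0512
```

Call:
drive_tool(plan=[[[-4, 0, 0, 0, 0, 0, 0.6], [-4, 0, 0, 0, 0, 0, 0.6], [-2.5, 0, 0, 0, 0, 0, 0.6], [0, 0, -4, 4, 0, 0, 0.6], [0, 0, -4, 4, 0, 0, 0.6]]])

```text
clock: 7.9
tcp_pos: [0.4797, -0.201, 0.228]
orientation: [0.49, 0.512, 0.486, -0.512]
wrist_force: [-0.2, 1.4, -0.0]
finger_gap: 0.0513
```

```bash
python3 - <<'E'
from h import *
axes(); go([.4776,.3147,.26],-0.5);
for n in("scene","top"):
    im=env.read_camera(n); cv2.imwrite(f"pics/{n}4.png",im[:,:,::-1])
E
```

```text
t 7.9 tcp [ 0.4797 -0.201   0.228 ] x [ 0.005 -0.003 -1.   ] y [ 0.999 -0.049  0.005] z [-0.049 -0.999  0.003] F [-0.19  1.38 -0.04] gap 0.0513 j [-0.55  0.2  -0.11  1.25 -0.    1.07]
turn deg [-2.28  0.17 -0.28] shift cm: now-axes [ -3.36  -2.7  -51.49] target-axes [ -3.2   -0.66 -51.57]
```

View pics/top4.png

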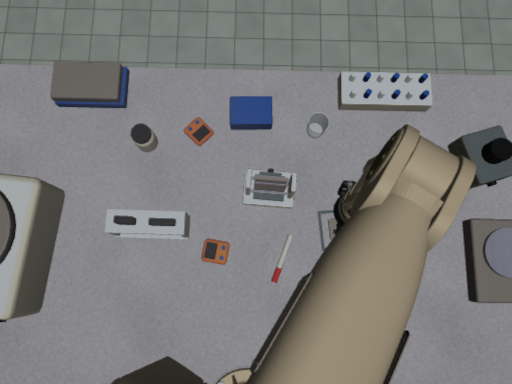

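View pics/scene4.png

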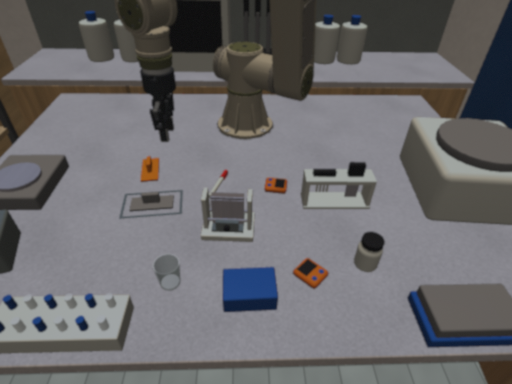

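```bash
python3 - <<'E'
from h import *
crop("pics/top4.png","pics/z4a.png",238,160,302,212,12)
crop("pics/scene4.png","pics/z4b.png",195,165,265,245,7)
crop("pics/scene4.png","pics/z4c.png",115,185,190,220,9)
crop("pics/top4.png","pics/z4d.png",100,200,200,245,8)
E
```

```text
(no output)
```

View pics/z4a.png

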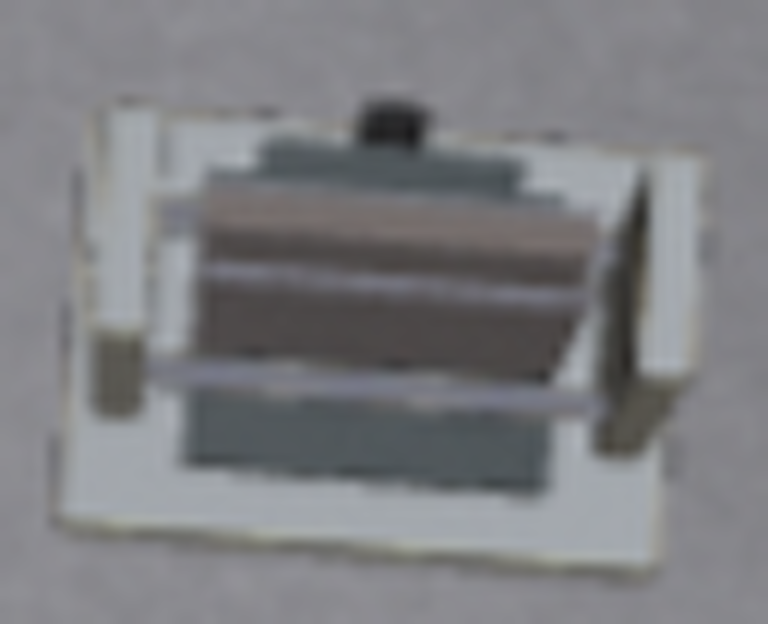

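View pics/z4b.png

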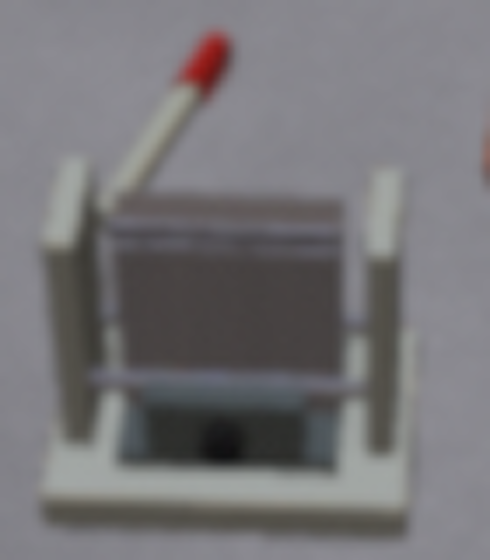

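View pics/z4c.png

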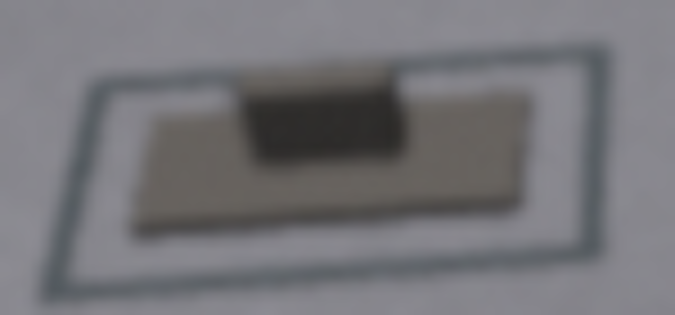

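View pics/z4d.png

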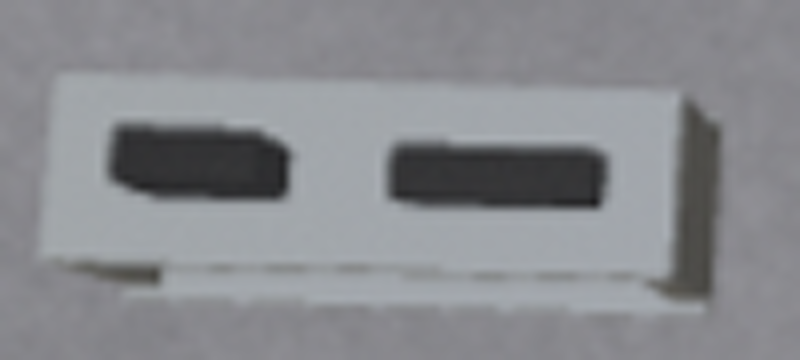

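```bash
python3 - <<'E'
from h import *
def a(X,Y): return 238+(X+.5)/12-.5,160+(Y+.5)/12-.5
def rep(n,P):
    P=np.array(P);c=P.mean(0);l=(P[1]-P[0])+(P[2]-P[3]);s=(P[0]-P[3])+(P[1]-P[2])
    print(n,c.round(4),[round(np.linalg.norm(P[i]-P[i-1])*1e3,1) for i in range(4)],np.degrees(np.arctan2(l[1],l[0])).round(1)+90,np.degrees(np.arctan2(s[1],s[0])).round(1)); return c
L=rep("L",[onz("top",*a(*p),.124) for p in[(107,103),(157,107),(147,330),(95,330)]])
Rr=rep("R",[onz("top",*a(*p),.124) for p in[(655,152),(705,155),(690,380),(640,375)]])
rep("base",[onz("top",*a(*p),.02) for p in[(92,103),(712,152),(655,570),(55,515)]])
c=(L+Rr)/2; v=L-Rr; yaw=np.arctan2(-v[0],v[1]); print("posts c",c.round(4),np.linalg.norm(v),np.degrees(yaw))
xh=np.array([np.cos(yaw),np.sin(yaw),0])
for g in(3,):
  for nm,x,z in[("a out",-14.6,122),("a in",-8.6,122),("a knee",-3,110),("b knee",3,110),("b in",8.6,122),("b out",14.6,122),("out110",-9,110),("out110b",9,110),]:
    p=np.array([c[0],c[1],z/1e3])+xh*x/1e3
    u=proj("top",p);s=proj("scene",p)
    print(nm,((u-[238,160]+.5)*12-.5).round(0),((s-[195,165]+.5)*7-.5).round(0))
E
```

```text
L [0.5922 0.0105 0.124 ] [np.float64(49.4), np.float64(10.7), np.float64(48.5), np.float64(11.0)] -1.0999999999999943 -1.6
R [ 0.5842 -0.1054  0.124 ] [np.float64(48.5), np.float64(10.7), np.float64(49.0), np.float64(10.6)] -3.5 -3.9
base [ 0.589 -0.049  0.02 ] [np.float64(98.1), np.float64(145.7), np.float64(100.1), np.float64(138.9)] -3.799999999999997 -5.8
posts c [ 0.5882 -0.0474  0.124 ] 0.11622118785363722 -3.947029614354038
a out [394. 310.] [230. 183.]
a in [396. 282.] [228. 193.]
a knee [394. 268.] [228. 228.]
b knee [397. 241.] [226. 238.]
b in [402. 204.] [223. 223.]
b out [404. 176.] [221. 234.]
out110 [392. 296.] [229. 217.]
out110b [399. 214.] [224. 249.]
```

```bash
python3 - <<'E'
from h import *
from scipy.ndimage import map_coordinates
c=np.array([.5882,-.0474]);yaw=np.radians(-3.6)
xh=np.array([np.cos(yaw),np.sin(yaw)]);yh=np.array([-xh[1],xh[0]])
for n in("top","scene"):
    im=cv2.imread(f"pics/{n}4.png").astype(float)
    print(n)
    for x in np.arange(-22,23,1.):
        v=[]
        for y in np.arange(-25,26,2.):
            p=c+xh*x/1e3+yh*y/1e3; u=proj(n,[*p,.122]); v.append([map_coordinates(im[:,:,k],[[u[1]],[u[0]]],order=1)[0] for k in(2,1,0)])
        print(x,np.mean(v,0).round(0),end="; ")
    print()
E
```

```text
top
-22.0 [76. 72. 72.]; -21.0 [76. 72. 72.]; -20.0 [76. 72. 72.]; -19.0 [76. 72. 72.]; -18.0 [76. 72. 72.]; -17.0 [76. 72. 72.]; -16.0 [76. 72. 72.]; -15.0 [76. 72. 72.]; -14.0 [78. 74. 75.]; -13.0 [82. 79. 80.]; -12.0 [88. 85. 88.]; -11.0 [95. 93. 98.]; -10.0 [102. 101. 107.]; -9.0 [106. 105. 112.]; -8.0 [103. 101. 108.]; -7.0 [96. 93. 97.]; -6.0 [87. 84. 85.]; -5.0 [81. 77. 77.]; -4.0 [79. 75. 74.]; -3.0 [79. 75. 75.]; -2.0 [82. 78. 77.]; -1.0 [88. 83. 82.]; 0.0 [96. 90. 90.]; 1.0 [104.  98.  97.]; 2.0 [111. 104. 103.]; 3.0 [115. 108. 106.]; 4.0 [117. 109. 108.]; 5.0 [117. 110. 108.]; 6.0 [117. 110. 110.]; 7.0 [116. 111. 111.]; 8.0 [115. 112. 113.]; 9.0 [113. 112. 114.]; 10.0 [108. 109. 113.]; 11.0 [101. 104. 109.]; 12.0 [ 92.  97. 102.]; 13.0 [85. 92. 96.]; 14.0 [82. 89. 93.]; 15.0 [82. 89. 93.]; 16.0 [82. 89. 93.]; 17.0 [83. 90. 94.]; 18.0 [87. 93. 97.]; 19.0 [ 91.  97. 101.]; 20.0 [ 98. 104. 107.]; 21.0 [105. 110. 113.]; 22.0 [111. 114. 116.]; 
scene
-22.0 [135. 134. 141.]; -21.0 [135. 134. 141.]; -20.0 [135. 135. 141.]; -19.0 [135. 135. 141.]; -18.0 [135. 135. 141.]; -17.0 [13
[... 157 characters left out ...]
; -10.0 [124. 122. 127.]; -9.0 [120. 118. 123.]; -8.0 [117. 114. 118.]; -7.0 [113. 110. 113.]; -6.0 [110. 106. 108.]; -5.0 [106. 102. 104.]; -4.0 [104.  99. 100.]; -3.0 [102.  96.  97.]; -2.0 [100.  94.  94.]; -1.0 [99. 92. 92.]; 0.0 [98. 91. 92.]; 1.0 [98. 91. 92.]; 2.0 [98. 91. 92.]; 3.0 [98. 92. 93.]; 4.0 [99. 93. 95.]; 5.0 [100.  95.  97.]; 6.0 [101.  96. 100.]; 7.0 [102.  98. 102.]; 8.0 [102.  99. 103.]; 9.0 [102.  98. 104.]; 10.0 [101.  98. 104.]; 11.0 [ 98.  95. 102.]; 12.0 [95. 92. 99.]; 13.0 [91. 89. 95.]; 14.0 [88. 85. 91.]; 15.0 [85. 82. 88.]; 16.0 [83. 81. 86.]; 17.0 [82. 80. 85.]; 18.0 [82. 80. 85.]; 19.0 [83. 81. 86.]; 20.0 [84. 81. 86.]; 21.0 [85. 82. 87.]; 22.0 [85. 81. 86.];
```

```bash
python3 - <<'E'
from h import *
def a(X,Y): return 100+(X+.5)/8-.5,200+(Y+.5)/8-.5
P=np.array([onz("top",*a(*p),.1) for p in[(55,72),(685,92),(668,275),(40,258)]]);c=P.mean(0)
l=(P[1]-P[0])+(P[2]-P[3]);yaw=np.arctan2(l[1],l[0])+np.pi/2;print(c.round(4),np.degrees(yaw))
xh=np.array([np.cos(yaw),np.sin(yaw),0]);yh=np.array([-xh[1],xh[0],0])
def q(p): d=p-c; return (d@xh*1e3).round(1),(d@yh*1e3).round(1)
for nm,p,z in[("topTL",(115,122),.142),("topTR",(262,130),.142),("topBL",(110,182),.142),("botBL",(150,198),.1),("botBR",(289,198),.1),("botTR",(290,152),.1)]: print(nm,q(onz("top",*a(*p),z)))
for nm,p,z in[("cTL",(390,143),.118),("cBL",(390,205),.1),("cBR",(605,208),.1),("cTR",(606,150),.1)]: print(nm,q(onz("top",*a(*p),z)))
# scene: handle top quad
im=cv2.imread("pics/scene4.png"); sub=im[155:185,340:375].max(2).astype(int); print(sub[3:26,4:30])
E
```

```text
[0.4783 0.2709 0.1   ] -0.5733265063230327
topTL (np.float64(9.1), np.float64(66.5))
topTR (np.float64(8.0), np.float64(21.5))
topBL (np.float64(-9.4), np.float64(66.4))
botBL (np.float64(-9.7), np.float64(66.5))
botBR (np.float64(-8.4), np.float64(22.6))
botTR (np.float64(6.3), np.float64(23.4))
cTL (np.float64(8.0), np.float64(-12.3))
cBL (np.float64(-9.7), np.float64(-9.5))
cBR (np.float64(-8.6), np.float64(-77.7))
cTR (np.float64(9.9), np.float64(-76.8))
[[140 141 141 142 142 141 141 142 142 143 143 144 143 144 143 143 143 143
  142 142 142 143 143 142 141 142]
 [140 140 141 141 141 141 141 141 142 142 142 143 142 143 143 143 142 142
  142 141 141 142 142 142 142 142]
 [139 140 140 141 141 140 138 135 136 137 137 139 139 140 140 140 139 138
  138 138 138 140 141 142 143 142]
 [139 139 141 141 139 134 122 112 111 113 117 121 122 122 123 122 122 122
  121 120 123 131 139 142 142 143]
 [139 139 140 140 135 118  91  75  71  72  79  84  85  86  86  86  85  85
   85  85  91 111 131 140 143 143]
 [139 139 139 138 126  98  60  42  39  40  42  47  47  47  46  46  46  46
   46  47  57  89 
[... 1170 characters left out ...]
17  19  18
   31  74 129 159 165 166 166 166]
 [167 166 160 134  92  58  43  41  41  42  41  42  42  42  42  42  42  42
   55  93 138 162 166 166 166 167]
 [167 166 164 150 126 104  93  91  91  91  91  91  90  91  91  91  90  91
   99 126 152 164 166 166 167 166]
 [167 166 166 162 154 145 140 138 139 139 139 139 139 139 139 139 139 139
  142 152 162 166 167 166 166 166]
 [166 167 166 165 165 163 161 162 162 161 162 162 162 161 162 162 162 162
  162 164 166 166 167 166 166 167]
 [166 166 166 166 166 166 166 166 166 166 166 166 166 166 166 166 166 166
  166 166 166 166 166 166 166 166]
 [159 160 159 160 162 161 161 162 161 161 161 161 161 161 161 161 161 161
  162 161 161 162 161 161 161 161]]
```

Call:
drive_tool(plan=[[[-1, 0, -2, -1.8, 0.2, -0.3, 0.6], [-1, 0, -3, 0, 0, 0, 0.6], [-1, 0, -4, 0, 0, 0, 0.6], [0, 0, -4, 0, 0, 0, 0.6], [0, 0, -4, 0, 0, 0, 0.6]]])

```text
clock: 8.42
tcp_pos: [0.4813, -0.0286, 0.2567]
orientation: [-0.496, -0.503, -0.499, 0.503]
wrist_force: [0.9, 0.4, -0.1]
finger_gap: 0.0516
```

Call:
drive_tool(plan=[[[0, 0, -4, 0, 0, 0, 0.6], [0, 0, -4, 0, 0, 0, 0.6], [0, 0, -4, 0, 0, 0, 0.6], [0, 0, -4, 0, 0, 0, 0.6], [0, 0, -4, 0, 0, 0, 0.6]]])

```text
clock: 8.83
tcp_pos: [0.4828, 0.1721, 0.2568]
orientation: [-0.496, -0.502, -0.5, 0.503]
wrist_force: [0.6, -0.1, -0.0]
finger_gap: 0.0512
```

```bash
python3 - <<'E'
from h import *
axes(); go([.4784,.3154,.106],-1.0)
E
```

```text
t 8.83 tcp [0.4828 0.1721 0.2568] x [-0.005  0.003 -1.   ] y [ 1.    -0.009 -0.005] z [-0.009 -1.    -0.003] F [ 0.65 -0.1  -0.04] gap 0.0512 j [ 0.18  0.19 -0.06  1.33  0.    1.76]
turn deg [ 0.46 -0.19  0.27] shift cm: now-axes [ 15.13  -0.5  -14.27] target-axes [ 15.08  -0.69 -14.32]
```

Call:
drive_tool(plan=[[[0, -0.1, -3.5, 0, 0, 0, 0.6], [0, -0.2, -3.5, 0, 0, 0, 0.6], [0, -0.2, -3, 0, 0, 0, 0.6], [0, 0, -2.3, 0, 0, 0, 0.6], [0, 0, -1.2, 0, 0, 0, 0.6]]])

```text
clock: 9.25
tcp_pos: [0.4791, 0.3079, 0.2568]
orientation: [-0.496, -0.501, -0.501, 0.502]
wrist_force: [-0.2, 0.0, -0.6]
finger_gap: 0.0513
```

Call:
drive_tool(plan=[[[2, 0, 0, 0, 0, 0, 0.6], [2.5, 0, 0, 0, 0, 0, 0.6], [2.5, 0, 0, 0, 0, 0, 0.6], [1.5, 0, 0, 0, 0, 0, 0.6], [0, 0, 0, 0, 0, 0, 0.6]]])

```text
clock: 9.67
tcp_pos: [0.4769, 0.304, 0.1682]
orientation: [-0.494, -0.5, -0.5, 0.505]
wrist_force: [-0.0, -0.3, -0.3]
finger_gap: 0.0509
```

```bash
python3 - <<'E'
from h import *
axes(); go([.4784,.3154,.106],-1.0)
im=env.read_camera("scene"); cv2.imwrite("pics/s5.png",im[:,:,::-1])
im=env.read_camera("top"); cv2.imwrite("pics/t5.png",im[:,:,::-1])
a=cv2.imread("pics/t5.png")[165:265,90:200];b=cv2.imread("pics/s5.png")[120:220,280:390]
cv2.imwrite("pics/c5.png",cv2.resize(np.hstack([a,b]),None,fx=3.6,fy=3.6,interpolation=cv2.INTER_CUBIC))
E
```

```text
t 9.67 tcp [0.4769 0.304  0.1682] x [-0.011  0.    -1.   ] y [ 1.    -0.01  -0.011] z [-0.01 -1.   -0.  ] F [-0.02 -0.31 -0.33] gap 0.0509 j [ 0.42  0.33 -0.09  1.16  0.    2.  ]
turn deg [ 0.41 -0.01  0.65] shift cm: now-axes [ 6.22  0.21 -1.14] target-axes [ 6.22  0.13 -1.15]
```

View pics/c5.png

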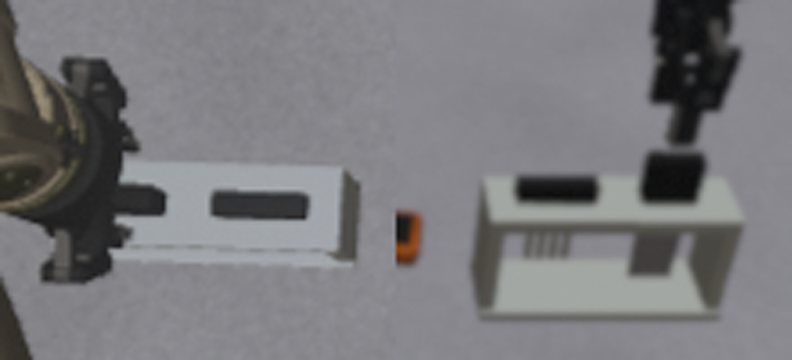

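Call:
drive_tool(plan=[[[0, 0.2, -0.6, 0.4, 0, 0.3, 0.6], [0, 0, -0.5, 0, 0, 0, 0.6], [0, 0, 0, 0, 0, 0, 0.6], [0, 0, 0, 0, 0, 0, 0.6], [0, 0, 0, 0, 0, 0, 0.6]]])

```text
clock: 10.18
tcp_pos: [0.4813, 0.317, 0.1726]
orientation: [0.495, 0.505, 0.497, -0.503]
wrist_force: [-0.2, -0.0, 0.4]
finger_gap: 0.0516
```

```bash
python3 - <<'E'
from h import *
axes(); go([.4784,.3154,.106],-1.0)
E
```

```text
t 10.18 tcp [0.4813 0.317  0.1726] x [ 0.001  0.004 -1.   ] y [ 1.    -0.017  0.001] z [-0.017 -1.    -0.004] F [-0.2  -0.04  0.36] gap 0.0516 j [ 0.44  0.34 -0.07  1.17  0.    2.03]
turn deg [ 0.05 -0.22 -0.05] shift cm: now-axes [ 6.66 -0.29  0.19] target-axes [ 6.66 -0.28  0.17]
```

Call:
drive_tool(plan=[[[1.5, -0.29, 0.17, 0, -0.2, 0, 0.6], [2.2, 0, 0, 0, 0, 0, 0.6], [1.8, 0, 0, 0, 0, 0, 0.6], [1, 0, 0, 0, 0, 0, 0.6], [0.1, 0, 0, 0, 0, 0, 0.6]]])

```text
clock: 10.6
tcp_pos: [0.4766, 0.3144, 0.1039]
orientation: [-0.495, -0.503, -0.496, 0.506]
wrist_force: [-0.6, -0.3, -0.0]
finger_gap: 0.0511
```

Call:
drive_tool(plan=[[[0, 0, 0, 0, 0, 0, 0.6], [0, 0, 0, 0, 0, 0, 0.6], [0, 0, 0, 0, 0, 0, 0.3], [0, 0, 0, 0, 0, 0, 0], [0, 0, 0, 0, 0, 0, 0]]], squeeze=50)

```text
clock: 11.02
tcp_pos: [0.4787, 0.3154, 0.1071]
orientation: [0.496, 0.505, 0.496, -0.504]
wrist_force: [0.2, 0.3, 2.2]
finger_gap: 0.0178
```

Call:
drive_tool(plan=[[[0, 0, 0, 0, 0, 0, 0], [0, 0, 0, 0, 0, 0, 0], [0, 0, 0, 0, 0, 0, 0], [0, 0, 0, 0, 0, 0, 0], [0, 0, 0, 0, 0, 0, 0]]])

```text
clock: 11.43
tcp_pos: [0.4787, 0.3154, 0.107]
orientation: [0.496, 0.505, 0.496, -0.504]
wrist_force: [0.7, -1.0, 5.4]
finger_gap: 0.0173
```

```bash
python3 - <<'E'
from h import *
axes(); go([.4784,.3154,.106],-1.0)
E
```

```text
t 11.43 tcp [0.4787 0.3154 0.107 ] x [ 0.002  0.001 -1.   ] y [ 1.    -0.017  0.002] z [-0.017 -1.    -0.001] F [ 0.7  -1.05  5.38] gap 0.0173 j [ 0.44  0.37 -0.18  1.01 -0.    2.03]
turn deg [ 0.03 -0.05 -0.1 ] shift cm: now-axes [ 0.1  -0.03  0.  ] target-axes [ 0.1  -0.03  0.  ]
```

Call:
drive_tool(plan=[[[-1, 0, 0, 0, 0, 0, 0], [-2.5, 0, 0, 0, 0, 0, 0], [-3, 0, 0, 0, 0, 0, 0], [-3, 0, 0, 0, 0, 0, 0], [-2.5, 0, 0, 0, 0, 0, 0]]])

```text
clock: 11.85
tcp_pos: [0.4779, 0.315, 0.2281]
orientation: [0.496, 0.504, 0.496, -0.504]
wrist_force: [1.2, 0.5, -1.4]
finger_gap: 0.0172
```

Call:
drive_tool(plan=[[[-1.3, 0, 0, 0, 0, 0, 0], [0, 0, 0, 0, 0, 0, 0], [0, 0, 0, 0, 0, 0, 0], [0, 0, 0, 0, 0, 0, 0], [0, 0, 0, 0, 0, 0, 0]]])

```text
clock: 12.27
tcp_pos: [0.4772, 0.3147, 0.2371]
orientation: [-0.495, -0.503, -0.496, 0.505]
wrist_force: [0.8, -0.2, -1.8]
finger_gap: 0.0177
```

```bash
python3 - <<'E'
from h import *
axes(); go([.5885,-.0474,.235],-3.4)
im=env.read_camera("scene"); cv2.imwrite("pics/s6.png",im[:,:,::-1])
crop("pics/s6.png","pics/s6c.png",290,60,400,220,5)
E
```

```text
t 12.27 tcp [0.4772 0.3147 0.2371] x [-0.003 -0.001 -1.   ] y [ 1.    -0.017 -0.003] z [-0.017 -1.     0.002] F [ 0.84 -0.21 -1.77] gap 0.0177 j [ 0.44  0.31  0.05  1.32 -0.    2.03]
turn deg [2.43 0.09 0.17] shift cm: now-axes [ 0.23 11.75 36.01] target-axes [ 0.21 13.26 35.48]
```

View pics/s6c.png

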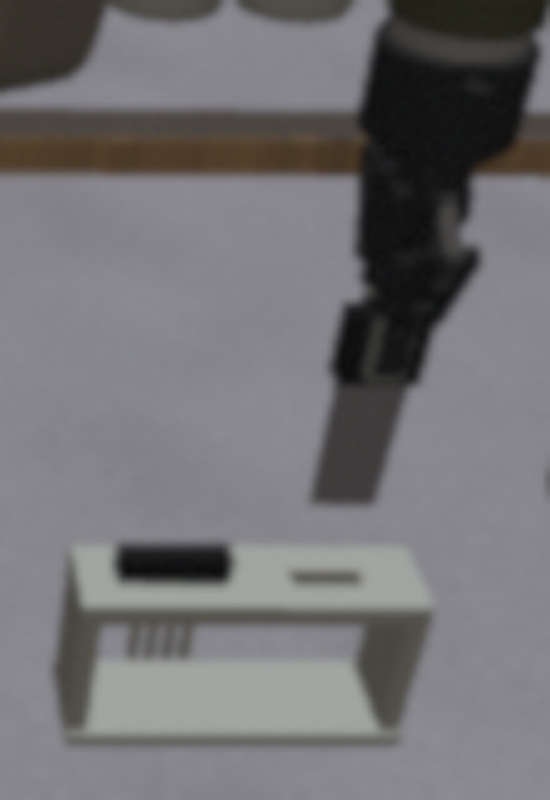

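Call:
drive_tool(plan=[[[0, 0.4, 1.2, 0.5, 0, 0, 0], [0, 0.8, 2.4, 0.5, 0, 0, 0], [0, 1.2, 3.4, 0.5, 0, 0, 0], [0, 1.2, 3.4, 0.5, 0, 0, 0], [0, 1.2, 3.4, 0.4, 0, 0, 0]]])

```text
clock: 12.73
tcp_pos: [0.5207, 0.1736, 0.2382]
orientation: [-0.485, -0.514, -0.485, 0.515]
wrist_force: [-0.1, -0.7, -1.7]
finger_gap: 0.0174
```

Call:
drive_tool(plan=[[[0, 1.2, 3.4, 0, 0, 0, 0], [0, 1.2, 3.4, 0, 0, 0, 0], [0, 1.2, 3.4, 0, 0, 0, 0], [0, 1.2, 3.4, 0, 0, 0, 0], [0, 1.2, 3.0, 0, 0, 0, 0]]])

```text
clock: 13.15
tcp_pos: [0.5706, 0.0033, 0.2383]
orientation: [-0.484, -0.514, -0.485, 0.515]
wrist_force: [-0.0, 0.6, -0.8]
finger_gap: 0.0174
```

Call:
drive_tool(plan=[[[0, 1, 2.4, 0, 0, 0, 0], [0, 0.6, 1.5, 0, 0, 0, 0], [0, 0.3, 0.6, 0, 0, 0, 0], [0, 0, 0, 0, 0, 0, 0], [0, 0, 0, 0, 0, 0, 0]]])

```text
clock: 13.57
tcp_pos: [0.5868, -0.0392, 0.2386]
orientation: [-0.485, -0.514, -0.486, 0.515]
wrist_force: [-0.5, -0.2, -2.0]
finger_gap: 0.0176
```

Call:
drive_tool(plan=[[[0, 0, 0, 0, 0, 0, 0], [0, 0, 0, 0, 0, 0, 0], [0, 0, 0, 0, 0, 0, 0], [0, 0, 0, 0, 0, 0, 0], [0, 0, 0, 0, 0, 0, 0]]])

```text
clock: 13.98
tcp_pos: [0.5872, -0.0391, 0.2392]
orientation: [0.485, 0.514, 0.485, -0.514]
wrist_force: [-0.5, 0.3, -1.3]
finger_gap: 0.0175
```

```bash
python3 - <<'E'
from h import *
axes(); go([.5885,-.0474,.235],-3.4)
im=env.read_camera("scene"); cv2.imwrite("pics/s7.png",im[:,:,::-1])
im=env.read_camera("top"); cv2.imwrite("pics/t7.png",im[:,:,::-1])
a=cv2.imread("pics/t7.png")[140:250,200:310];b=cv2.imread("pics/s7.png")[135:245,170:280]
cv2.imwrite("pics/c7.png",cv2.resize(np.hstack([a,b]),None,fx=3.6,fy=3.6,interpolation=cv2.INTER_CUBIC))
E
```

```text
t 13.98 tcp [ 0.5872 -0.0391  0.2392] x [ 0. -0. -1.] y [ 0.998 -0.058  0.   ] z [-0.058 -0.998  0.   ] F [-0.51  0.3  -1.26] gap 0.0175 j [-0.2   0.34  0.1   1.33  0.    1.43]
turn deg [ 0.09  0.   -0.02] shift cm: now-axes [0.42 0.17 0.82] target-axes [0.42 0.17 0.82]
```

View pics/c7.png

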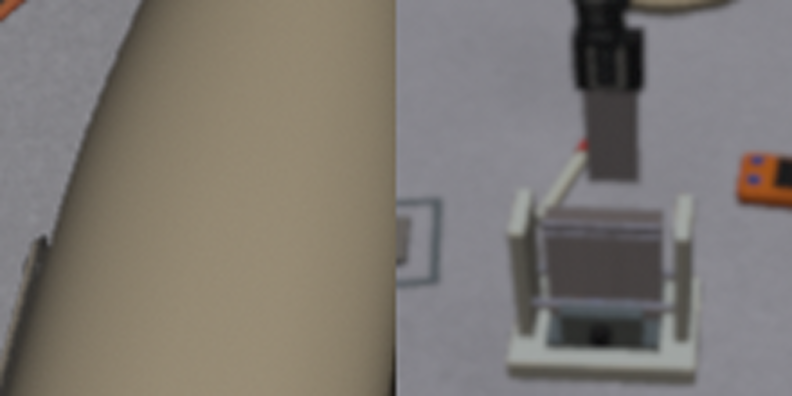

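Call:
drive_tool(plan=[[[0, 0.1, 0.4, 0, 0, 0, 0], [0, 0.1, 0.4, 0, 0, 0, 0], [1, 0, 0, 0, 0, 0, 0], [0, 0, 0, 0, 0, 0, 0], [0, 0, 0, 0, 0, 0, 0]]])

```text
clock: 14.5
tcp_pos: [0.5882, -0.0481, 0.2278]
orientation: [-0.484, -0.514, -0.486, 0.515]
wrist_force: [-0.7, -0.5, -1.7]
finger_gap: 0.0173
```

Call:
drive_tool(plan=[[[0, 0, 0, 0, 0, 0, 0], [0, 0, 0, 0, 0, 0, 0], [0, 0, 0, 0, 0, 0, 0], [0, 0, 0, 0, 0, 0, 0], [0, 0, 0, 0, 0, 0, 0]]])

```text
clock: 14.92
tcp_pos: [0.589, -0.0479, 0.2292]
orientation: [0.485, 0.515, 0.485, -0.514]
wrist_force: [0.5, -0.5, -1.7]
finger_gap: 0.0173
```

```bash
python3 - <<'E'
from h import *
print(proj("scene",[.5872,-.0391,.152]))
axes(); go([.589,-.0474,.2],-3.4)
im=env.read_camera("scene"); cv2.imwrite("pics/s8.png",im[:,:,::-1])
crop("pics/s8.png","pics/s8c.png",190,140,270,220,7)
p=st()[1]; p[2]-=.087; print((proj("scene",p)-[190,140]+.5)*7-.5)
E
```

```text
[229.70560659 184.86489501]
t 14.92 tcp [ 0.589  -0.0479  0.2292] x [ 0. -0. -1.] y [ 0.998 -0.059  0.   ] z [-0.059 -0.998  0.   ] F [ 0.54 -0.46 -1.67] gap 0.0173 j [-0.22  0.34  0.09  1.31  0.    1.41]
turn deg [ 0.03  0.   -0.02] shift cm: now-axes [ 2.92 -0.   -0.05] target-axes [ 2.92  0.   -0.05]
[257.11966846 341.41668088]
```

View pics/s8c.png

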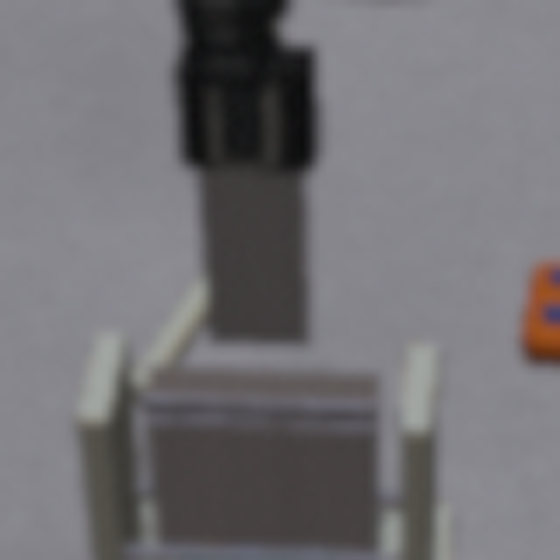

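Call:
drive_tool(plan=[[[0.5, 0, 0, 0, 0, 0, 0], [0.8, 0, 0, 0, 0, 0, 0], [0.6, 0, 0, 0, 0, 0, 0], [0.4, 0, 0, 0, 0, 0, 0], [0.2, 0, 0, 0, 0, 0, 0]]])

```text
clock: 15.38
tcp_pos: [0.5881, -0.0478, 0.2026]
orientation: [-0.484, -0.514, -0.486, 0.515]
wrist_force: [0.8, 0.1, -1.7]
finger_gap: 0.0173
```

Call:
drive_tool(plan=[[[0.2, 0, 0, 0, 0, 0, 0], [0.2, 0, 0, 0, 0, 0, 0], [0.2, 0, 0, 0, 0, 0, 0], [0.2, 0, 0, 0, 0, 0, 0], [0.2, 0, 0, 0, 0, 0, 0]]])

```text
clock: 15.8
tcp_pos: [0.5889, -0.048, 0.1941]
orientation: [0.485, 0.515, 0.485, -0.514]
wrist_force: [-1.5, 0.2, -0.7]
finger_gap: 0.0174
```

```bash
python3 - <<'E'
from h import *
axes();print(env.get_state()["ft_torque"])
im=env.read_camera("scene"); cv2.imwrite("pics/s9.png",im[:,:,::-1])
crop("pics/s9.png","pics/s9c.png",190,140,270,220,7)
E
```

```text
t 15.8 tcp [ 0.5889 -0.048   0.1941] x [ 0. -0. -1.] y [ 0.998 -0.059  0.   ] z [-0.059 -0.998  0.   ] F [-1.52  0.23 -0.68] gap 0.0174 j [-0.22  0.36  0.02  1.23 -0.    1.41]
[ 0.04202629 -0.00111448  0.01152902]
```

View pics/s9c.png

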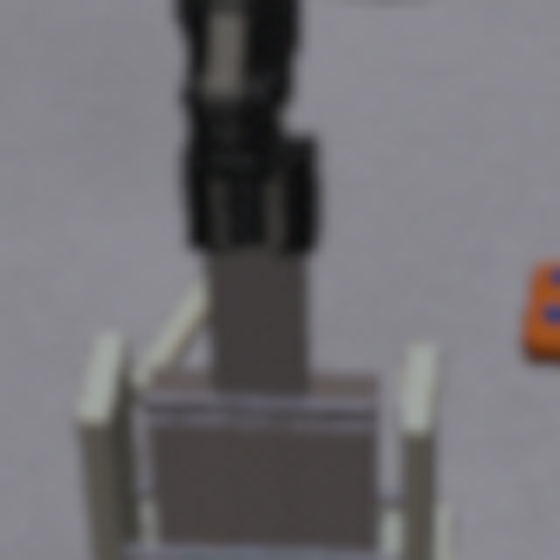

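Call:
drive_tool(plan=[[[0.2, 0, 0, 0, 0, 0, 0], [0.2, 0, 0, 0, 0, 0, 0], [0.2, 0, 0, 0, 0, 0, 0], [0.2, 0, 0, 0, 0, 0, 0], [0.2, 0, 0, 0, 0, 0, 0]]])

```text
clock: 16.27
tcp_pos: [0.5888, -0.048, 0.1838]
orientation: [-0.485, -0.514, -0.485, 0.515]
wrist_force: [0.3, -0.0, -1.5]
finger_gap: 0.0174
```

Call:
drive_tool(plan=[[[0.1, 0, 0, 0, 0, 0, 0], [0.1, 0, 0, 0, 0, 0, 0], [0.1, 0, 0, 0, 0, 0, 0], [0.1, 0, 0, 0, 0, 0, 0], [0.1, 0, 0, 0, 0, 0, 0]]])

```text
clock: 16.68
tcp_pos: [0.5889, -0.048, 0.179]
orientation: [0.485, 0.515, 0.485, -0.514]
wrist_force: [0.2, -0.1, -1.4]
finger_gap: 0.0174
```

Call:
drive_tool(plan=[[[0.1, 0, 0, 0, 0, 0, 0], [0.1, 0, 0, 0, 0, 0, 0], [0.1, 0, 0, 0, 0, 0, 0], [0.1, 0, 0, 0, 0, 0, 0], [0.1, 0, 0, 0, 0, 0, 0]]])

```text
clock: 17.1
tcp_pos: [0.589, -0.048, 0.1741]
orientation: [0.485, 0.515, 0.485, -0.514]
wrist_force: [0.2, 1.0, -0.5]
finger_gap: 0.0175
```

Call:
drive_tool(plan=[[[0.1, 0, 0, 0, 0, 0, 0], [0.1, 0, 0, 0, 0, 0, 0], [0.1, 0, 0, 0, 0, 0, 0], [0.1, 0, 0, 0, 0, 0, 0], [0.1, 0, 0, 0, 0, 0, 0]]])

```text
clock: 17.52
tcp_pos: [0.589, -0.048, 0.1692]
orientation: [0.485, 0.515, 0.485, -0.514]
wrist_force: [-0.8, -1.0, 1.2]
finger_gap: 0.0171
```

Call:
drive_tool(plan=[[[0.1, 0, 0, 0, 0, 0, 0], [0.1, 0, 0, 0, 0, 0, 0], [0.1, 0, 0, 0, 0, 0, 0], [0.1, 0, 0, 0, 0, 0, 0], [0.1, 0, 0, 0, 0, 0, 0]]])

```text
clock: 17.93
tcp_pos: [0.589, -0.048, 0.1642]
orientation: [0.485, 0.515, 0.485, -0.514]
wrist_force: [0.2, -0.1, 2.9]
finger_gap: 0.0177
```

Call:
drive_tool(plan=[[[0.01, 0, 0, 0, 0, 0, 0], [0.01, 0, 0, 0, 0, 0, 0], [0.01, 0, 0, 0, 0, 0, 0], [0.01, 0, 0, 0, 0, 0, 0], [0.01, 0, 0, 0, 0, 0, 0]]])

```text
clock: 18.35
tcp_pos: [0.589, -0.048, 0.1637]
orientation: [0.485, 0.515, 0.485, -0.514]
wrist_force: [0.0, -0.0, 2.7]
finger_gap: 0.0175
```

```bash
python3 - <<'E'
from h import *
for i in range(4):
    axes(); im=env.read_camera("scene")
axes(); cv2.imwrite("pics/s10.png",im[:,:,::-1])
crop("pics/s10.png","pics/s10c.png",190,140,270,220,7)
E
```

```text
t 18.35 tcp [ 0.589  -0.048   0.1637] x [ 0. -0. -1.] y [ 0.998 -0.059  0.   ] z [-0.059 -0.998  0.   ] F [ 0.   -0.    2.74] gap 0.0175 j [-0.22  0.37 -0.04  1.16 -0.    1.41]
t 18.4 tcp [ 0.5889 -0.048   0.1636] x [ 0. -0. -1.] y [ 0.998 -0.059  0.   ] z [-0.059 -0.998  0.   ] F [0.16 0.15 3.94] gap 0.0175 j [-0.22  0.37 -0.04  1.16 -0.    1.41]
t 18.45 tcp [ 0.5889 -0.048   0.1636] x [ 0. -0. -1.] y [ 0.998 -0.059  0.   ] z [-0.059 -0.998  0.   ] F [ 0.43 -0.15  2.37] gap 0.0174 j [-0.22  0.37 -0.04  1.16 -0.    1.41]
t 18.5 tcp [ 0.5889 -0.048   0.1636] x [ 0. -0. -1.] y [ 0.998 -0.059  0.   ] z [-0.059 -0.998  0.   ] F [-0.01  0.29  3.8 ] gap 0.0173 j [-0.22  0.37 -0.04  1.16 -0.    1.41]
t 18.55 tcp [ 0.5889 -0.048   0.1636] x [ 0. -0. -1.] y [ 0.998 -0.059  0.   ] z [-0.059 -0.998  0.   ] F [-0.42  0.6   3.29] gap 0.0175 j [-0.22  0.37 -0.04  1.16 -0.    1.41]
```

View pics/s10c.png

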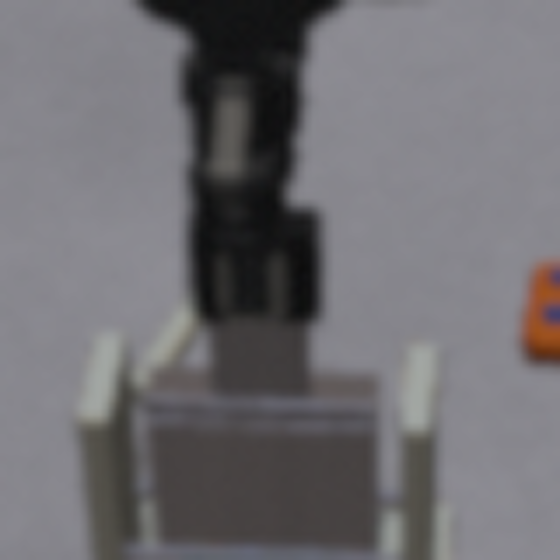

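View pics/s10.png

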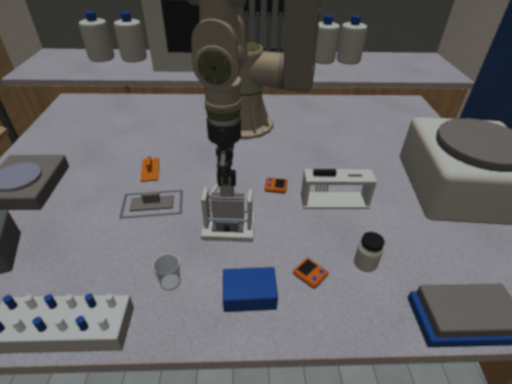

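```bash
python3 -c "
from workcell import env
print(env.hand_in()); s=env.get_state(); print(s['clock'],s['tcp_pos'],s['wrist_force'])"
```

```text
the job is handed in; nothing more can be done
None
the job is handed in; nothing more can be done
```

The job is done and was handed in at about 18.6 s, well inside the 61 s limit.

- **Cover:** I lifted it off the clamp and set it down flat, lengthwise inside the taped outline. Pictures after release and at the end show it fully inside.
- **Gauge:** I took it from the rack and slid it upright between the plates near their middle. Drag began about 20 mm below the mouth. I stopped with the tip about 33 mm below it, clear of the handle.
- **Final resistance:** The wrist force averaged about +3.2 N. With the carried gauge's baseline of about -1.5 N, that is roughly 4.7 N, inside the 3–6 N snug range. Single readings scattered by about ±0.8 N. The gauge was still held steady in the gripper.
- **Everything else:** The comb, rack and the other bench items look unmoved in the last picture.

**Measurement disagreement:** The two cameras differed by 2–3 mm on where the gap's middle lies across the plates. I followed the sharper top view. Sideways forces stayed near zero at the final depth, so the blade looks centred.

**Missing check:** The state could not be read after hand-in, so the held second afterwards was not checked.

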